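Deburr the cut end of a sink waste pipe

ROBOT

A 7-joint arm with a two-finger parallel gripper is mounted at the origin on a cart in front of the work surface, level with it; the furniture and walls round the work are solid. World frame = base frame: x ahead of the robot, y to its left, z up, the work surface at z = 0. Lengths are in m, angles in rad, forces in N, time in s.
With the tool pointing down it reaches from about 0.4 to 0.85 m from the base axis. Payload 4.5 kg.
Tool frame: the origin (TCP) lies on the mounting face of the last link; the fingertips stand 166 mm ahead of it and the grasp point (between the pads) lies 147 mm ahead of it; z points along the fingers, y is the line along which they close (so a half turn about z gives the same grasp; the last joint's range is limited). The gripper opens to 88 mm and grips with 3 to 60 N. Pads are 18 mm wide; open, the fingers measure 123 mm over their backs; the gripper's body (75 mm by 187 mm) begins 45 mm behind the grasp point.
Start: joints at [-1.298, 0.689, -0.195, 1.565, 0.157, 0.902, -0.215], TCP at [0.148, 0.607, 0.405] pointing down, gripper open.
Joint ranges: [-3.01, 3.01], [-0.46, 2.08], [-1.47, 1.51], [0.13, 2.56], [-1, 4.14], [0.04, 2.09], [-2.66, 2.66]. Speed limits (rad/s): [2.57, 2.57, 3.14, 3.14, 3.14, 3.14, 3.14].

INTERFACE

Orientations are given as a unit quaternion [x, y, z, w].
In Python, from plant import r, snapshot gives the robot as it stands. The module is installed in compiled form; this text tells all that it offers.
- The arm moves only by the tool move_arm, never from a script. Its argument "rows" is a list of rows, each a list of 5 numbers: the shift along the tool's x, y, z in m, then the turn about the tool's z in rad, then the finger opening in m, from 0 to 0.0881. In form: [[dx, dy, dz, spin, claw], ...]. A call has 1 to 10 rows; each row shifts and turns the commanded pose from where the row before left it, along the tool's axes as they then stand; what a row does not reach is not made up. A row lasts 1/12 s, in which the tool goes at most 41.7 mm and 7.16 degrees, less where a joint would pass 70% of its speed; a pose out of reach is approached as far as the arm can. A call with a gripper value outside its range is refused whole. The fingers move at their own pace and stop on an object; "newtons" is the grip in N (left out, the last holds). Time passes only in rows, so rows that do not move let the fingers close. It gives the time, the measured TCP pose, the force, the opening and the grip force at its end, in the units of the state.
- r.get_state(): the state, without advancing time (a new reading comes with each control period).
- snapshot(name): name is "scene" or "top" or "wrist"; returns a dict with "color" (400x640x3 uint8, red, green, blue), "depth" (400x640 float32, m along the optical axis (not along the pixel's ray), 0 where there is no reading), "mtx" (3x3 intrinsics, pixels), "dist" ([k1, k2, p1, p2, k3] as OpenCV has them; the pictures are not rectified), "eye" and "orientation" of the camera in the world. Camera axes: x right, y up, looking along -z (the intrinsics and any distortion apply to the point x, -y, -z); pixel columns grow to the right and rows downward; lengths in m; the calibration is good to about 2 mm. A picture is of the moment at which its call begins.
- r.finish_job(): hands the job in; it is judged then, once.
The state is a dict: "clock": time; "q": joint angles; "qd": joint speeds; "joint_torque": joint torques, N m; "tool_pos": TCP position; "eef_rot": TCP orientation; "contact_force": force on the tool from outside, world axes, zero at the start; "moment": the same for the moment, N m; "opening": opening from 0.0 (shut) to 1.0 (fully open); "finger_force": force on a finger pad.
Only numpy, scipy, OpenCV 4.12 (cv2) and the standard library are available. Lean on these libraries where they do the work, as an engineer would, in place of code of your own. Each camera call takes 0.05 s, during which the arm holds its last target. There are 200 camera calls.

TASK

Take the orange-handled deburring tool from its wooden holder and run its blade once all the way round inside the cut end of the steel pipe, with steady, gentle outward pressure (less than 15 N), until all eight copper-coloured burrs are flush with the bore. Once the first burr is flush, keep the blade down in the pipe and along the wall (never back across the middle or out of the pipe) until the circle is closed; only the tool may touch the pipe. Then lift the tool out, stand it back upright in its holder with the collar down on the block, and let go, leaving the shaker, mug and lemon undisturbed.

Things in the scene. Friction and masses are not known exactly. Their poses are not given: they have to be found in the camera images.
- deburrer: Deburring tool, 114 mm long, 0.12 kg, standing upright in its holder at the start: orange square handle over a round dark collar (34 mm across, 4 mm thick), and below it an 8 mm steel shank with the blade bead at its end. Origin: centre of the collar's underside; z up along the handle (black cap ends at +62 mm, bead at -52 mm); x and y square to the handle's flat sides.
- handle_mid (a point): Middle of the tool's orange handle: 24 x 24 mm, 54 mm tall (from 4 to 58 mm above the collar's underside); this point is 31 mm above it.
- bead (a point): Centre of the blade, 46 mm below the tool's origin, on its axis. The blade is a round steel bead 10 mm across and 12 mm tall; it works in every direction, so the tool need not be turned about its axis.
- tool_holder: Fixed dark wooden block, 76 x 76 mm and 65 mm tall, with an upright round through hole 22 mm across in its middle; the tool hangs in it, collar resting on the top face. Origin: centre of its underside, z up.
- pipe_stand: Fixed wooden base, 120 x 120 x 18 mm, carrying an upright steel pipe on a flange. Origin: centre of the base's underside, z up. The pipe is NOT centred: its axis lies 4.5 to 6.5 mm from the base's origin, in any direction, differently each time and not measured, so the bore wall must be found by feel.
- rim_level (a point): Point over the base's centre at the height of the pipe's open end, 85 mm above the base's underside. Pipe: outside 68 mm, bore 56 mm across and 62 mm deep. A bead that touches the bare wall has its centre 23 mm from the pipe's own axis.
- salt: Salt shaker, 44 mm across, 90 mm tall, bystander. Origin: centre of its underside.
- mug: Mug, dark above and white below, 90 x 122 mm, 107 mm tall, bystander. Origin: centre of its underside.
- lemon: Lemon, 83 x 58 mm, 58 mm tall, bystander. Origin: centre of its underside.
- ring_mid (a point): Point 6.5 mm below rim_level, at mid-height of the burrs. Eight copper-coloured burrs, 45 degrees apart, stand 3 mm into the bore: 13 mm wide with sloping sides, from 14.5 mm below the rim to 1.5 mm above. A burr yields outwards to a steady 2 to 3 N, stays where it is pushed and stops flush with the wall; the wall is rigid.
- burr_0 (a joint): How far burr 0 has been pushed back outwards: about 0 standing proud, 0.003 m flush with the wall. The burrs are numbered 0 to 7 counter-clockwise seen from above, 45 degrees apart; where number 0 sits varies.
- burr_1 (a joint): How far burr 1 has been pushed back outwards: about 0 standing proud, 0.003 m flush with the wall. The burrs are numbered 0 to 7 counter-clockwise seen from above, 45 degrees apart; where number 0 sits varies.
- burr_2 (a joint): How far burr 2 has been pushed back outwards: about 0 standing proud, 0.003 m flush with the wall. The burrs are numbered 0 to 7 counter-clockwise seen from above, 45 degrees apart; where number 0 sits varies.
- burr_3 (a joint): How far burr 3 has been pushed back outwards: about 0 standing proud, 0.003 m flush with the wall. The burrs are numbered 0 to 7 counter-clockwise seen from above, 45 degrees apart; where number 0 sits varies.
- burr_4 (a joint): How far burr 4 has been pushed back outwards: about 0 standing proud, 0.003 m flush with the wall. The burrs are numbered 0 to 7 counter-clockwise seen from above, 45 degrees apart; where number 0 sits varies.
- burr_5 (a joint): How far burr 5 has been pushed back outwards: about 0 standing proud, 0.003 m flush with the wall. The burrs are numbered 0 to 7 counter-clockwise seen from above, 45 degrees apart; where number 0 sits varies.
- burr_6 (a joint): How far burr 6 has been pushed back outwards: about 0 standing proud, 0.003 m flush with the wall. The burrs are numbered 0 to 7 counter-clockwise seen from above, 45 degrees apart; where number 0 sits varies.
- burr_7 (a joint): How far burr 7 has been pushed back outwards: about 0 standing proud, 0.003 m flush with the wall. The burrs are numbered 0 to 7 counter-clockwise seen from above, 45 degrees apart; where number 0 sits varies.

How it is judged:
On the way, in this order (a step that is already met when the one before it is completed fails the run):
1. the tool is lifted clear of its holder (z of bead in the frame of tool_holder above 0.075 m), for 0.1 s.
2. the blade is down inside the end of the pipe, burrs still standing (z of bead in the frame of pipe_stand below 0.082 m and horizontal distance between bead and pipe_stand below 0.035 m and value of joint any of burr_0, burr_1, burr_2, burr_3, burr_4, burr_5, burr_6, burr_7 below 0.002 m), for 0.1 s.
3. with the blade still in the pipe, all eight burrs are flush (z of bead in the frame of pipe_stand below 0.082 m and horizontal distance between bead and pipe_stand below 0.035 m and value of joint each of burr_0, burr_1, burr_2, burr_3, burr_4, burr_5, burr_6, burr_7 above 0.002 m), for 0.1 s.
4. the tool is lifted out of the pipe (z of bead in the frame of pipe_stand above 0.095 m), for 0.1 s.
At the end, for the whole second after the job is handed in: All eight burrs are pushed back by more than 2 mm of their 3 mm, and the tool stands released, at rest and upright (within 7 degrees) in its holder, collar down on the block (within 4 mm) and within 11 mm of its centre (value of joint each of burr_0, burr_1, burr_2, burr_3, burr_4, burr_5, burr_6, burr_7 above 0.002 m and z of deburrer in the frame of tool_holder between 0.061 and 0.069 m and horizontal distance between deburrer and tool_holder below 0.011 m and angle between deburrer's own z axis and vertical below 0.12 rad and linear speed of deburrer below 0.02 m/s); the robot touches nothing.
It fails at once if the tool presses on the pipe with more than 15 N (contact force between deburrer and pipe_stand above 15 N).
It fails at once if the blade leaves the pipe after the first burr is flush (pushed back over 2 mm) and before all are (value of joint any of burr_0, burr_1, burr_2, burr_3, burr_4, burr_5, burr_6, burr_7 above 0.002 m and value of joint any of burr_0, burr_1, burr_2, burr_3, burr_4, burr_5, burr_6, burr_7 below 0.002 m and z of bead in the frame of pipe_stand above 0.085 m).
It fails at once if between the first flush burr and the last, the blade's centre comes within 10 mm of the middle of the base (value of joint any of burr_0, burr_1, burr_2, burr_3, burr_4, burr_5, burr_6, burr_7 above 0.002 m and value of joint any of burr_0, burr_1, burr_2, burr_3, burr_4, burr_5, burr_6, burr_7 below 0.002 m and horizontal distance between bead and pipe_stand below 0.01 m).
It fails at once if the fingers or arm touch the pipe or its base (contact force between any of the fingers, the arm and pipe_stand above 0.5 N).
It fails at once if a bystander is moved more than 15 mm (distance of any of salt, mug, lemon from where it was at the start of the episode above 0.015 m).
It also fails if it takes over 72 s, if anything falls off the work surface, if the arm or the gripper's body presses on something with over 40 N, if the wrist force passes 120 N, or if a joint passes its speed limit or range.

## Working session

There is one attempt and no reset: what is moved stays moved. The work goes in short steps, Python scripts to look and compute and a tool call to move; the robot and the scene stay as the last step left them, time stands still between calls to the robot, and variables do not carry over. Pictures are saved under pics/ and viewed, at most 10 in all, crops included, and the job is handed in when it is done.

Besides the shell and the picture viewer there is one more tool, called as name(argument=value, ...) on one line, values as JSON. move_arm: Moves the arm, as the interface text tells. Its arguments: {"type":"object","properties":{"rows":{"type":"array"},"newtons":{"type":"number"}},"required":["rows"]}

```bash
mkdir -p pics; cat > h.py <<'E'
import numpy as np, cv2
from scipy.spatial.transform import Rotation as R
from plant import r, snapshot
def pts(s,uv,z):
    """cast pixels onto plane at height z"""
    n=cv2.undistortPoints(np.array(uv,float).reshape(-1,1,2),np.array(s["mtx"]),np.array(s["dist"])).reshape(-1,2)
    d=R.from_quat(s["orientation"]).apply(np.c_[n[:,0],-n[:,1],-np.ones(len(n))])
    e=np.array(s["eye"]); return e+d*((z-e[2])/d[:,2])[:,None]
def cloud(s):
    v,u=np.mgrid[0:400,0:640]
    n=cv2.undistortPoints(np.stack([u,v],-1).reshape(-1,1,2).astype(float),np.array(s["mtx"]),np.array(s["dist"])).reshape(-1,2)
    d=R.from_quat(s["orientation"]).apply(np.c_[n[:,0],-n[:,1],-np.ones(len(n))])
    return (np.array(s["eye"])+d*s["depth"].reshape(-1,1)).reshape(400,640,3)
def save(s,n): cv2.imwrite(f"pics/{n}.png",s["color"][:,:,::-1])
E
python3 - <<'E'
from h import *
st=r.get_state(); print({k:np.round(v,3) for k,v in st.items()})
print(R.from_quat(st["eef_rot"]).as_matrix().round(3))
a=snapshot("top");b=snapshot("scene")
cv2.imwrite("pics/a.png",np.vstack([cv2.resize(x["color"],(480,300)) for x in (a,b)])[:,:,::-1])
for s in(a,b): print(s["eye"],s["orientation"])
E
```

```text
{'clock': np.float64(0.0), 'q': array([-1.298,  0.69 , -0.194,  1.566,  0.157,  0.902, -0.215]), 'qd': array([-0.001, -0.   ,  0.001, -0.001, -0.001, -0.001,  0.   ]), 'joint_torque': array([-1.0000e-03, -5.2756e+01, -1.2670e+00, -1.5344e+01, -5.3000e-02,
        6.0000e-03,  0.0000e+00]), 'tool_pos': array([0.148, 0.607, 0.404]), 'eef_rot': array([ 0.119,  0.993, -0.001, -0.   ]), 'contact_force': array([0.988, 0.173, 0.062]), 'moment': array([-0.026,  0.017,  0.017]), 'finger_force': np.float64(0.0), 'opening': np.float64(1.003)}
[[-0.972  0.236 -0.   ]
 [ 0.236  0.972 -0.002]
 [-0.    -0.002 -1.   ]]
[ 0.35298488 -0.13517107  0.96367486] [ 0.06775924 -0.06062482 -0.69906745  0.70925173]
[0.20521833 0.50406614 0.55829946] [-0.11072524  0.46384741  0.84946272 -0.22582868]
```

View pics/a.png

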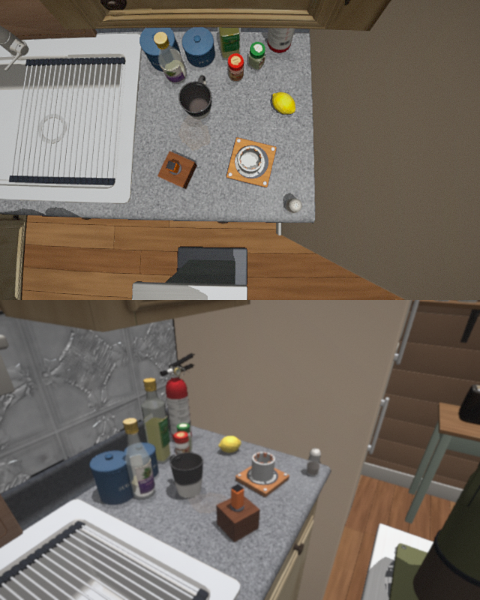

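The picture has the top view above and the scene view below. In full-resolution top-view pixels, the holder and tool are at about (236,225), the pipe stand at (333,215), the salt at (391,273), the mug at (260,130) and the lemon at (378,137).

```bash
python3 - <<'E'
from h import *
a=snapshot("top"); P=cloud(a)
for n,(u,v) in dict(tool=(236,225),pipe=(333,215),salt=(391,273),mug=(260,130),lemon=(378,137)).items(): print(n,pts(a,[(u,v)],0)[0].round(3),P[v,u].round(3))
hsv=cv2.cvtColor(a["color"],cv2.COLOR_RGB2HSV)
# stand top face: depth z 10..25mm near pipe
X=P[...,:2]; c=pts(a,[(333,215)],0.05)[0][:2]
m=(np.abs(P[...,2]-.018)<.008)&(np.linalg.norm(X-c,axis=-1)<.11)&(hsv[...,1]>90)
q=X[m].astype(np.float32); print("stand",m.sum(),cv2.minAreaRect(q))
m2=(P[...,2]>.078)&(P[...,2]<.095)&(np.linalg.norm(X-c,axis=-1)<.07)
print("rim",m2.sum(),cv2.minEnclosingCircle(X[m2].astype(np.float32)),np.median(P[m2][:,2]))
c=pts(a,[(236,225)],0.065)[0][:2]
m3=(np.abs(P[...,2]-.065)<.006)&(np.linalg.norm(X-c,axis=-1)<.08)
print("block",m3.sum(),cv2.minAreaRect(X[m3].astype(np.float32)))
m4=(P[...,2]>.1)&(np.linalg.norm(X-c,axis=-1)<.08)
print("handle",m4.sum(),P[m4].mean(0) if m4.any() else 0,cv2.minAreaRect(X[m4].astype(np.float32)))
cv2.imwrite("pics/b.png",cv2.resize(a["color"][90:300,190:420],None,fx=2.6,fy=2.6,interpolation=cv2.INTER_CUBIC)[:,:,::-1])
E
```

```text
tool [0.473 0.045 0.   ] [0.462 0.028 0.09 ]
pipe [ 0.498 -0.164  0.   ] [ 0.495 -0.163  0.021]
salt [ 0.376 -0.288  0.   ] [ 0.374 -0.274  0.087]
mug [0.689 0.001 0.   ] [ 0.683 -0.001  0.017]
lemon [ 0.676 -0.263 -0.   ] [ 0.657 -0.256  0.055]
stand 1462 ((0.49471136927604675, -0.16785928606987), (0.11933866888284683, 0.12085797637701035), 76.85130310058594)
rim 345 ((0.4927229881286621, -0.16230835020542145), 0.03396688029170036) 0.08430613290326883
block 1173 ((0.46432656049728394, 0.03703666105866432), (0.07556097209453583, 0.0763050839304924), 66.40081787109375)
handle 170 [0.46429868 0.03593126 0.12211286] ((0.4655567407608032, 0.036666207015514374), (0.023359378799796104, 0.02404204197227955), 73.80513000488281)
```

View pics/b.png

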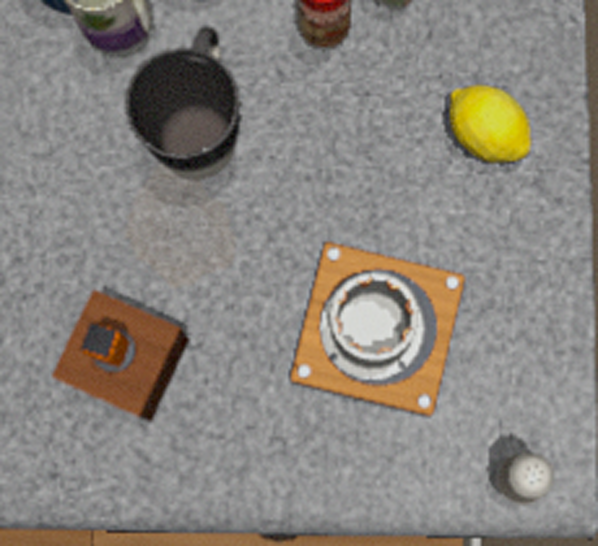

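The measured sizes check out: base 119 x 121 mm, rim radius 34 mm, block 76 mm, handle 23 to 24 mm. The pipe appears offset from the base by about (-2, +5.6) mm. Next I move above the tool.

move_arm(rows=[[-0.0221,-0.024,0,0,0.0881],[-0.0221,-0.024,0,0,0.0881],[-0.0221,-0.024,0,0,0.0881],[-0.0221,-0.024,0,0,0.0881],[-0.0221,-0.024,0,0,0.0881],[-0.0221,-0.024,0,0,0.0881],[-0.0221,-0.024,0,0,0.0881],[-0.0221,-0.024,0,0,0.0881],[-0.0221,-0.024,0,0,0.0881],[-0.0221,-0.024,0,0,0.0881]], newtons=50)

```text
clock: 0.98
tool_pos: [0.3062, 0.3203, 0.4047]
eef_rot: [0.119, 0.993, -0.0, 0.0]
contact_force: [-0.0, 0.4, 0.3]
opening: 1.0
finger_force: 0.0
```

move_arm(rows=[[-0.0221,-0.024,0,0,0.0881],[-0.0221,-0.024,0,0,0.0881],[-0.0221,-0.024,0,0,0.0881],[-0.0221,-0.024,0,0,0.0881],[-0.0221,-0.024,0,0,0.0881],[-0.0221,-0.024,0,0,0.0881],[-0.0221,-0.024,0,0,0.0881],[-0.0221,-0.024,0,0,0.0881],[-0.0221,-0.024,0,0,0.0881],[-0.0221,-0.024,0,0.045,0.0881]])

```text
clock: 1.82
tool_pos: [0.4642, 0.0347, 0.4046]
eef_rot: [0.142, 0.99, 0.0, -0.0]
contact_force: [0.6, 0.6, -0.0]
opening: 0.997
finger_force: 0.0
```

```bash
python3 - <<'E'
from h import *
st=r.get_state(); M=R.from_quat(st["eef_rot"]).as_matrix();print(st["clock"],st["tool_pos"].round(4) if hasattr(st["tool_pos"],'round') else st["tool_pos"]);print(M.round(3))
s=snapshot("wrist");save(s,"c");print(s["eye"])
st=r.get_state();print("to go tool axes",(M.T@(np.array([.4650,.0368,.240])-st["tool_pos"])).round(4),st["contact_force"])
P=cloud(s); m=(P[...,2]>.12)&(P[...,2]<.132)&(np.linalg.norm(P[...,:2]-[.465,.037],axis=-1)<.04)
print(m.sum(),cv2.minAreaRect(P[m][:,:2].astype(np.float32)))
m=(abs(P[...,2]-.065)<.005)&(np.linalg.norm(P[...,:2]-[.465,.037],axis=-1)<.08)
print(m.sum(),cv2.minAreaRect(P[m][:,:2].astype(np.float32)))
E
```

```text
1.8167 [0.4642 0.0347 0.4046]
[[-0.96  0.28 -0.  ]
 [ 0.28  0.96  0.  ]
 [ 0.    0.   -1.  ]]
[0.39703946 0.05392537 0.38468862]
to go tool axes [0.0042 0.0075 0.1645] [ 3.40630889 -4.88807177  0.34766938]
678 ((0.46557384729385376, 0.03842080011963844), (0.0228051096200943, 0.021883953362703323), 73.32089233398438)
4310 ((0.4655210077762604, 0.03692719712853432), (0.07611799240112305, 0.07656203210353851), 67.11003875732422)
```

View pics/c.png

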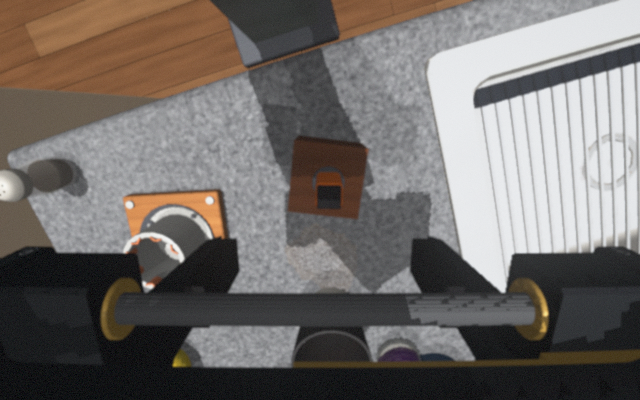

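The wrist view shows the handle cap at (329,190) centred over the block, the pipe at (165,250) and nothing in the fingers' way. I descend and grip.

move_arm(rows=[[-0.0007,0.0018,0.03,0,0.0881],[0,0,0.03,0,0.0881],[0,0,0.03,0,0.0881],[0,0,0.03,0,0.0881],[0,0,0.025,0,0.0881],[0,0,0.015,0,0.0881],[0,0,0.005,0,0.0881],[0,0,0,0,0.0881],[0,0,0,0,0.02],[0,0,0,0,0.02]], newtons=50)

```text
clock: 2.7
tool_pos: [0.4653, 0.038, 0.2407]
eef_rot: [0.141, 0.99, 0.0, 0.001]
contact_force: [-1.3, -0.3, 0.3]
opening: 0.872
finger_force: 0.0
```

move_arm(rows=[[0,0,0,0,0.02],[0,0,0,0,0.02],[0,0,0,0,0.02],[0,0,0,0,0.02],[0,0,0,0,0.02]])

```text
clock: 3.12
tool_pos: [0.465, 0.0379, 0.24]
eef_rot: [0.141, 0.99, 0.0, 0.0]
contact_force: [1.0, 0.2, 0.2]
opening: 0.494
finger_force: 0.0
```

```bash
python3 - <<'E'
from h import *
s=snapshot("scene")
cv2.imwrite("pics/d.png",cv2.resize(s["color"][160:340,240:440],None,fx=3,fy=3)[:,:,::-1])
E
```

```text
(no output)
```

View pics/d.png

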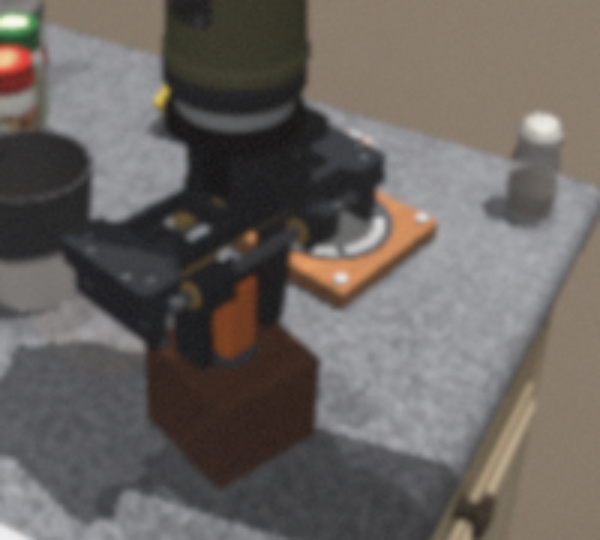

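The handle, at crop pixel (235,320), sits between the fingers, which are still closing. I finish closing, then lift.

move_arm(rows=[[0,0,0,0,0.02],[0,0,0,0,0.02],[0,0,0,0,0.02],[0,0,0,0,0.02],[0,0,0,0,0.02],[0,0,0,0,0.02]])

```text
clock: 3.67
tool_pos: [0.4649, 0.0379, 0.2397]
eef_rot: [0.141, 0.99, 0.0, 0.0]
contact_force: [-0.2, -0.3, 0.1]
opening: 0.269
finger_force: 50.0
```

move_arm(rows=[[0,0,-0.01,0,0.02],[0,0,-0.02,0,0.02],[0,0,-0.02,0,0.02],[0,0,-0.02,0,0.02],[0,0,-0.02,0,0.02],[0,0,-0.01,0,0.02],[0,0,0,0,0.02],[0,0,0,0,0.02],[0,0,0,0,0.02]])

```text
clock: 4.42
tool_pos: [0.4646, 0.0377, 0.339]
eef_rot: [0.141, 0.99, -0.0, -0.001]
contact_force: [0.5, 0.5, -1.6]
opening: 0.265
finger_force: 50.0
```

```bash
python3 - <<'E'
from h import *
st=r.get_state(); M=R.from_quat(st["eef_rot"]).as_matrix();print(st["tool_pos"],st["contact_force"],M.round(3))
print("to pipe, tool axes",(M.T@(np.array([.4927,-.1623,.340])-st["tool_pos"])).round(4))
s=snapshot("scene"); cv2.imwrite("pics/e.png",cv2.resize(s["color"][130:310,240:440],None,fx=3,fy=3)[:,:,::-1])
E
```

```text
[0.46455572 0.0377369  0.33896101] [ 0.4518082   0.51241641 -1.58904108] [[-0.96   0.28  -0.002]
 [ 0.28   0.96  -0.   ]
 [ 0.001 -0.001 -1.   ]]
to pipe, tool axes [-0.083  -0.1842 -0.001 ]
```

View pics/e.png

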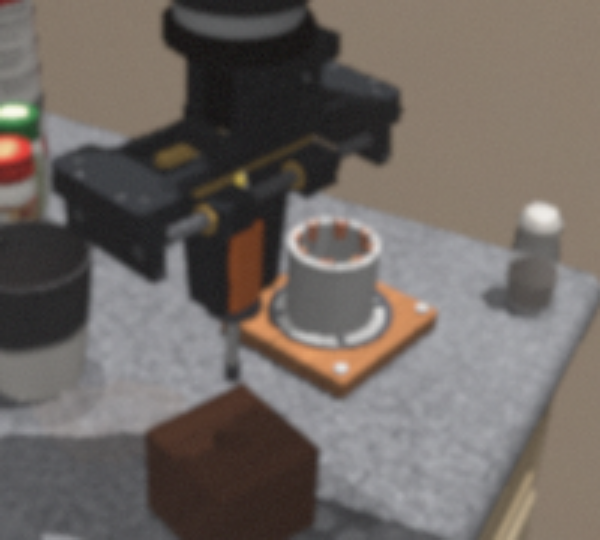

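The tool is lifted vertically, with the bead at (232,375), and the pipe rim and copper burrs are visible around (335,245). Next I go over the pipe.

move_arm(rows=[[-0.0083,-0.0184,0,0,0.02],[-0.0083,-0.0184,0,0,0.02],[-0.0083,-0.0184,0,0,0.02],[-0.0083,-0.0184,0,0,0.02],[-0.0083,-0.0184,0,0,0.02],[-0.0083,-0.0184,0,0,0.02],[-0.0083,-0.0184,0,0,0.02],[-0.0083,-0.0184,0,0,0.02],[-0.0083,-0.0184,0,0,0.02],[-0.0083,-0.0184,0,0,0.02]])

```text
clock: 5.3
tool_pos: [0.4928, -0.1629, 0.3384]
eef_rot: [0.141, 0.99, 0.0, -0.001]
contact_force: [0.1, -0.0, -0.9]
opening: 0.271
finger_force: 50.0
```

move_arm(rows=[[0,0,0,0,0.02],[0,0,0,0,0.02],[0,0,0,0,0.02],[0,0,0,0,0.02],[0,0,0,0,0.02]])

```text
clock: 5.72
tool_pos: [0.4931, -0.1607, 0.3395]
eef_rot: [0.14, 0.99, 0.0, -0.0]
contact_force: [0.5, -0.0, -0.8]
opening: 0.267
finger_force: 50.0
```

```bash
python3 - <<'E'
from h import *
st=r.get_state(); M=R.from_quat(st["eef_rot"]).as_matrix();print(st["tool_pos"],st["contact_force"],M.round(4))
print("to pipe, tool axes",(M.T@(np.array([.4927,-.1623,.2977])-st["tool_pos"])).round(4))
s=snapshot("scene"); cv2.imwrite("pics/f.png",cv2.resize(s["color"][150:270,290:410],None,fx=4.5,fy=4.5)[:,:,::-1])
P=cloud(s);hsv=cv2.cvtColor(s["color"],cv2.COLOR_RGB2HSV)
m=(P[...,2]>.125)&(P[...,2]<.18)&(np.linalg.norm(P[...,:2]-[.4927,-.1623],axis=-1)<.03)&(hsv[...,1]>150)
print(m.sum(),P[m].mean(0))
m=(P[...,2]>.09)&(P[...,2]<.155)&(np.linalg.norm(P[...,:2]-[.4927,-.1623],axis=-1)<.012)
Q=P[m]
for z in np.arange(.09,.15,.01):
    k=abs(Q[:,2]-z-.005)<.005; print(z.round(3),k.sum(),Q[k].mean(0).round(4) if k.any() else 0)
print("eye",s["eye"])
E
```

```text
[ 0.49308294 -0.16065365  0.33951468] [ 0.46798773 -0.03339009 -0.84082253] [[-9.606e-01  2.778e-01 -5.000e-04]
 [ 2.778e-01  9.606e-01  8.000e-04]
 [ 8.000e-04  6.000e-04 -1.000e+00]]
to pipe, tool axes [-0.0001 -0.0017  0.0418]
25 [ 0.4840327  -0.15411205  0.17621954]
0.09 0 0
0.1 0 0
0.11 14 [ 0.492  -0.1583  0.1148]
0.12 18 [ 0.4924 -0.158   0.1244]
0.13 14 [ 0.4924 -0.1582  0.1342]
0.14 16 [ 0.492  -0.1587  0.1449]
eye [0.20521833 0.50406614 0.55829946]
```

View pics/f.png

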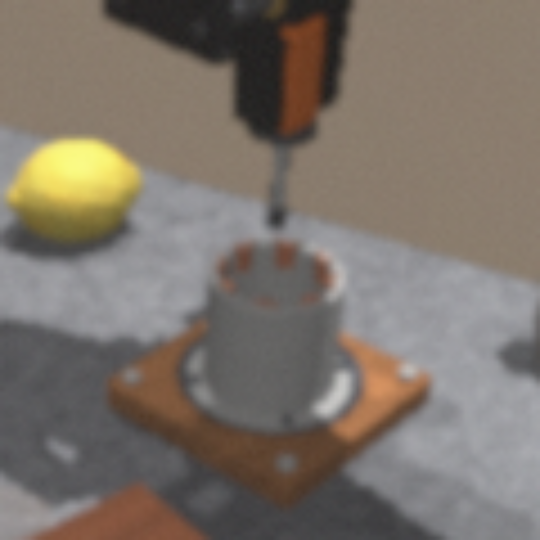

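The tool stands vertical, with the bead at (278,215) over the bore and the burrs visible on the rim at y≈255-300. I descend and feel for the wall along tool +y.

move_arm(rows=[[0,-0.0016,0,0,0.02],[0,0,0.01,0,0.02],[0,0,0.01,0,0.02],[0,0,0.01,0,0.02],[0,0,0.008,0,0.02],[0,0,0.004,0,0.02],[0,0,0,0,0.02],[0,0,0,0,0.02]])

```text
clock: 6.43
tool_pos: [0.4926, -0.1634, 0.2973]
eef_rot: [0.141, 0.99, 0.0, -0.0]
contact_force: [0.6, 0.2, -1.2]
opening: 0.269
finger_force: 50.0
```

move_arm(rows=[[0,0.003,0,0,0.02],[0,0.004,0,0,0.02],[0,0.004,0,0,0.02],[0,0.003,0,0,0.02],[0,0.001,0,0,0.02],[0,0,0,0,0.02],[0,0,0,0,0.02],[0,0,0,0,0.02]])

```text
clock: 7.1
tool_pos: [0.4968, -0.1493, 0.2977]
eef_rot: [0.142, 0.99, -0.0, -0.0]
contact_force: [-0.6, 0.7, -1.3]
opening: 0.267
finger_force: 50.0
```

move_arm(rows=[[0,0.001,0,0,0.02],[0,0.001,0,0,0.02],[0,0,0,0,0.02],[0,0,0,0,0.02]])

```text
clock: 7.43
tool_pos: [0.4974, -0.1471, 0.2977]
eef_rot: [0.141, 0.99, 0.0, -0.0]
contact_force: [-0.3, 0.2, -1.3]
opening: 0.267
finger_force: 50.0
```

move_arm(rows=[[0,0.001,0,0,0.02],[0,0.001,0,0,0.02],[0,0,0,0,0.02],[0,0,0,0,0.02]])

```text
clock: 7.77
tool_pos: [0.498, -0.1452, 0.2977]
eef_rot: [0.141, 0.99, 0.0, 0.0]
contact_force: [0.1, -0.2, -0.9]
opening: 0.272
finger_force: 50.0
```

move_arm(rows=[[0,0.001,0,0,0.02],[0,0,0,0,0.02],[0,0,0,0,0.02]])

```text
clock: 8.02
tool_pos: [0.4983, -0.1442, 0.2977]
eef_rot: [0.141, 0.99, 0.0, 0.0]
contact_force: [-0.1, -0.5, -1.1]
opening: 0.267
finger_force: 50.0
```

move_arm(rows=[[0,0.001,0,0,0.02],[0,0,0,0,0.02],[0,0,0,0,0.02]])

```text
clock: 8.27
tool_pos: [0.4985, -0.1433, 0.2977]
eef_rot: [0.141, 0.99, 0.0, -0.0]
contact_force: [0.5, -0.4, -1.4]
opening: 0.27
finger_force: 50.0
```

move_arm(rows=[[0,0.001,0,0,0.02],[0,0,0,0,0.02],[0,0,0,0,0.02]])

```text
clock: 8.52
tool_pos: [0.4988, -0.1423, 0.2977]
eef_rot: [0.141, 0.99, 0.0, 0.0]
contact_force: [-0.6, -0.2, -2.0]
opening: 0.267
finger_force: 50.0
```

move_arm(rows=[[0,0.001,0,0,0.02],[0,0,0,0,0.02],[0,0,0,0,0.02]])

```text
clock: 8.77
tool_pos: [0.4989, -0.1415, 0.2976]
eef_rot: [0.141, 0.99, -0.0, -0.0]
contact_force: [-0.2, 0.3, -2.0]
opening: 0.273
finger_force: 50.0
```

move_arm(rows=[[0,0.001,0,0,0.02],[0,0,0,0,0.02],[0,0,0,0,0.02]])

```text
clock: 9.02
tool_pos: [0.4992, -0.1406, 0.2976]
eef_rot: [0.141, 0.99, -0.0, -0.0]
contact_force: [-0.4, -1.2, -0.5]
opening: 0.268
finger_force: 50.0
```

move_arm(rows=[[0,0.001,0,0,0.02],[0,0,0,0,0.02],[0,0,0,0,0.02]])

```text
clock: 9.27
tool_pos: [0.4994, -0.1402, 0.2976]
eef_rot: [0.142, 0.99, -0.001, -0.0]
contact_force: [-0.9, -2.9, -2.9]
opening: 0.267
finger_force: 50.0
```

move_arm(rows=[[0,0.001,0,0,0.02],[0,0,0,0,0.02],[0,0,0,0,0.02]])

```text
clock: 9.52
tool_pos: [0.4994, -0.1398, 0.2976]
eef_rot: [0.142, 0.99, -0.001, -0.001]
contact_force: [-2.3, -5.5, -1.7]
opening: 0.267
finger_force: 50.0
```

move_arm(rows=[[0,0.001,0,0,0.02],[0,0,0,0,0.02],[0,0,0,0,0.02]])

```text
clock: 9.77
tool_pos: [0.4995, -0.1396, 0.2976]
eef_rot: [0.142, 0.99, -0.002, -0.001]
contact_force: [-2.1, -6.8, -0.9]
opening: 0.265
finger_force: 50.0
```

```bash
python3 - <<'E'
from h import *
s=snapshot("wrist"); st=r.get_state();print(st["tool_pos"],st["contact_force"],st["moment"])
cv2.imwrite("pics/g.png",s["color"][:,:,::-1])
b=snapshot("scene"); cv2.imwrite("pics/g2.png",cv2.resize(b["color"][180:250,310:400],None,fx=7,fy=7,interpolation=cv2.INTER_CUBIC)[:,:,::-1])
E
```

```text
[ 0.49955746 -0.13954771  0.29764015] [-1.92918324 -6.31911422 -0.98007444] [-1.88784088  0.52908593 -0.00502491]
```

View pics/g2.png

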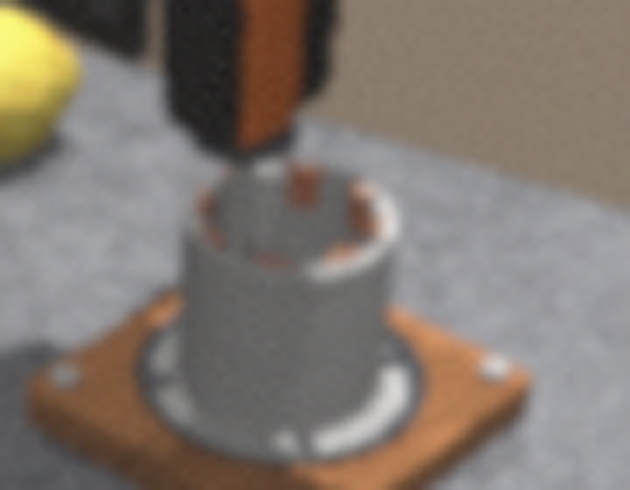

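The view shows the shank against the front-left wall (about (245,200)) between two burrs at (210,215) and (270,262), so this is bare wall. Contact began about 24 mm out and the stiffness is about 2.4 N/mm. I start the circuit in 15° sectors at about 26 mm commanded radius.

move_arm(rows=[[-0.00112,-0.00015,0,0,0.02],[-0.00112,-0.00015,0,0,0.02],[-0.00112,-0.00015,0,0,0.02],[-0.00112,-0.00015,0,0,0.02],[-0.00112,-0.00015,0,0,0.02],[-0.00112,-0.00015,0,0,0.02],[0,0,0,0,0.02],[0,0,0,0,0.02]])

```text
clock: 10.53
tool_pos: [0.5037, -0.141, 0.2969]
eef_rot: [0.142, 0.99, -0.001, -0.004]
contact_force: [-5.6, -3.7, 0.3]
opening: 0.27
finger_force: 50.0
```

move_arm(rows=[[-0.00105,-0.00043,0,0,0.02],[-0.00105,-0.00043,0,0,0.02],[-0.00105,-0.00043,0,0,0.02],[-0.00105,-0.00043,0,0,0.02],[-0.00105,-0.00043,0,0,0.02],[-0.00105,-0.00043,0,0,0.02],[0,0,0,0,0.02],[0,0,0,0,0.02]])

```text
clock: 11.2
tool_pos: [0.5091, -0.1447, 0.2968]
eef_rot: [0.142, 0.99, -0.001, -0.004]
contact_force: [-6.4, -0.9, -1.0]
opening: 0.268
finger_force: 50.0
```

```bash
cat >> h.py <<'E'
def pol(th):
    st=r.get_state();M=R.from_quat(st["eef_rot"]).as_matrix();t=np.radians(th)
    f=M.T@np.array(st["contact_force"]);p=(M.T@(np.array(st["tool_pos"])-[.4926,-.163,.2977]))*1e3
    print("clock",st["clock"],"radial",(f[0]*np.cos(t)+f[1]*np.sin(t)).round(2),"tang",(-f[0]*np.sin(t)+f[1]*np.cos(t)).round(2),"p",p.round(2),"r from (0,1)",np.hypot(p[0],p[1]-1).round(2),"axis",M[:,2].round(4))
E
python3 -c "
from h import *
pol(120)"
```

```text
clock 11.2 radial -5.27 tang -3.74 p [-10.74  22.24   0.81] r from (0,1) 23.8 axis [-0.0083 -0.     -1.    ]
```

move_arm(rows=[[-0.0009,-0.00069,0,0,0.02],[-0.0009,-0.00069,0,0,0.02],[-0.0009,-0.00069,0,0,0.02],[-0.0009,-0.00069,0,0,0.02],[-0.0009,-0.00069,0,0,0.02],[-0.0009,-0.00069,0,0,0.02],[0,0,0,0,0.02],[0,0,0,0,0.02]])

```text
clock: 11.87
tool_pos: [0.5132, -0.1495, 0.2967]
eef_rot: [0.141, 0.99, -0.0, -0.004]
contact_force: [-6.1, -0.2, -1.8]
opening: 0.268
finger_force: 50.0
```

move_arm(rows=[[-0.00069,-0.0009,0,0,0.02],[-0.00069,-0.0009,0,0,0.02],[-0.00069,-0.0009,0,0,0.02],[-0.00069,-0.0009,0,0,0.02],[-0.00069,-0.0009,0,0,0.02],[-0.00069,-0.0009,0,0,0.02],[0,0,0,0,0.02],[0,0,0,0,0.02]])

```text
clock: 12.53
tool_pos: [0.5158, -0.1548, 0.2966]
eef_rot: [0.141, 0.99, 0.001, -0.004]
contact_force: [-7.1, 1.3, -2.1]
opening: 0.267
finger_force: 50.0
```

```bash
python3 -c "
from h import *
pol(150)"
```

```text
clock 12.5333 radial -6.59 tang -2.96 p [-19.99  14.38   0.95] r from (0,1) 24.06 axis [-0.0081  0.0028 -1.    ]
```

move_arm(rows=[[-0.00043,-0.00105,0,0,0.02],[-0.00043,-0.00105,0,0,0.02],[-0.00043,-0.00105,0,0,0.02],[-0.00043,-0.00105,0,0,0.02],[-0.00043,-0.00105,0,0,0.02],[-0.00043,-0.00105,0,0,0.02],[0,0,0,0,0.02],[0,0,0,0,0.02]])

```text
clock: 13.2
tool_pos: [0.517, -0.1613, 0.2968]
eef_rot: [0.141, 0.99, 0.001, -0.004]
contact_force: [-4.4, 2.2, -1.0]
opening: 0.267
finger_force: 50.0
```

move_arm(rows=[[-0.00015,-0.00112,0,0,0.02],[-0.00015,-0.00112,0,0,0.02],[-0.00015,-0.00112,0,0,0.02],[-0.00015,-0.00112,0,0,0.02],[-0.00015,-0.00112,0,0,0.02],[-0.00015,-0.00112,0,0,0.02],[0,0,0,0,0.02],[0,0,0,0,0.02]])

```text
clock: 13.87
tool_pos: [0.5164, -0.1675, 0.2969]
eef_rot: [0.14, 0.99, 0.002, -0.003]
contact_force: [-4.2, 3.6, -2.1]
opening: 0.272
finger_force: 50.0
```

```bash
python3 -c "
from h import *
pol(180)"
```

```text
clock 13.8667 radial -4.99 tang -2.25 p [-24.15   2.32   0.69] r from (0,1) 24.18 axis [-0.0053  0.0041 -1.    ]
```

move_arm(rows=[[5e-05,-0.00112,0,0,0.02],[5e-05,-0.00112,0,0,0.02],[5e-05,-0.00112,0,0,0.02],[5e-05,-0.00112,0,0,0.02],[5e-05,-0.00112,0,0,0.02],[5e-05,-0.00112,0,0,0.02],[0,0,0,0,0.02],[0,0,0,0,0.02]])

```text
clock: 14.53
tool_pos: [0.5148, -0.1726, 0.297]
eef_rot: [0.14, 0.99, 0.003, -0.002]
contact_force: [-3.5, 6.4, -1.0]
opening: 0.268
finger_force: 50.0
```

move_arm(rows=[[0.00043,-0.00105,0,0,0.02],[0.00043,-0.00105,0,0,0.02],[0.00043,-0.00105,0,0,0.02],[0.00043,-0.00105,0,0,0.02],[0.00043,-0.00105,0,0,0.02],[0.00043,-0.00105,0,0,0.02],[0,0,0,0,0.02],[0,0,0,0,0.02]])

```text
clock: 15.2
tool_pos: [0.5111, -0.1783, 0.2972]
eef_rot: [0.14, 0.99, 0.003, -0.001]
contact_force: [-2.2, 5.5, -1.7]
opening: 0.267
finger_force: 50.0
```

```bash
python3 -c "
from h import *
pol(210)"
```

```text
clock 15.2 radial -5.52 tang -2.2 p [-22.02  -9.53   0.4 ] r from (0,1) 24.41 axis [-0.0021  0.0054 -1.    ]
```

move_arm(rows=[[0.00067,-0.0009,0,0,0.02],[0.00067,-0.0009,0,0,0.02],[0.00067,-0.0009,0,0,0.02],[0.00067,-0.0009,0,0,0.02],[0.00067,-0.0009,0,0,0.02],[0.00067,-0.0009,0,0,0.02],[0,0,0,0,0.02],[0,0,0,0,0.02]])

```text
clock: 15.87
tool_pos: [0.5065, -0.1823, 0.2975]
eef_rot: [0.14, 0.99, 0.003, -0.0]
contact_force: [-0.8, 4.6, -1.6]
opening: 0.266
finger_force: 50.0
```

move_arm(rows=[[0.0009,-0.00069,0,0,0.02],[0.0009,-0.00069,0,0,0.02],[0.0009,-0.00069,0,0,0.02],[0.0009,-0.00069,0,0,0.02],[0.0009,-0.00069,0,0,0.02],[0.0009,-0.00069,0,0,0.02],[0,0,0,0,0.02],[0,0,0,0,0.02]])

```text
clock: 16.53
tool_pos: [0.5017, -0.1845, 0.2979]
eef_rot: [0.14, 0.99, 0.003, 0.002]
contact_force: [1.6, 5.0, -2.4]
opening: 0.27
finger_force: 50.0
```

```bash
python3 -c "
from h import *
pol(240)"
```

```text
clock 16.5333 radial -4.42 tang -2.76 p [-14.65 -18.15  -0.3 ] r from (0,1) 24.12 axis [ 0.005   0.0055 -1.    ]
```

move_arm(rows=[[0.00101,-0.00052,0,0,0.02],[0.00101,-0.00052,0,0,0.02],[0.00101,-0.00052,0,0,0.02],[0.00101,-0.00052,0,0,0.02],[0.00101,-0.00052,0,0,0.02],[0.00101,-0.00052,0,0,0.02],[0,0,0,0,0.02],[0,0,0,0,0.02]])

```text
clock: 17.2
tool_pos: [0.4947, -0.1867, 0.298]
eef_rot: [0.14, 0.99, 0.002, 0.002]
contact_force: [0.4, 5.1, -0.4]
opening: 0.27
finger_force: 50.0
```

move_arm(rows=[[0.00112,-0.00015,0,0,0.02],[0.00112,-0.00015,0,0,0.02],[0.00112,-0.00015,0,0,0.02],[0.00112,-0.00015,0,0,0.02],[0.00112,-0.00015,0,0,0.02],[0.00112,-0.00015,0,0,0.02],[0,0,0,0,0.02],[0,0,0,0,0.02]])

```text
clock: 17.87
tool_pos: [0.4881, -0.1865, 0.2982]
eef_rot: [0.14, 0.99, 0.002, 0.002]
contact_force: [2.9, 5.2, -2.0]
opening: 0.271
finger_force: 50.0
```

```bash
python3 -c "
from h import *
pol(270)"
```

```text
clock 17.8667 radial -5.83 tang -1.36 p [ -2.23 -23.79  -0.54] r from (0,1) 24.89 axis [ 0.0051  0.0028 -1.    ]
```

move_arm(rows=[[0.00112,0.00015,0,0,0.02],[0.00112,0.00015,0,0,0.02],[0.00112,0.00015,0,0,0.02],[0.00112,0.00015,0,0,0.02],[0.00112,0.00015,0,0,0.02],[0.00112,0.00015,0,0,0.02],[0,0,0,0,0.02],[0,0,0,0,0.02]])

```text
clock: 18.53
tool_pos: [0.4827, -0.1848, 0.2985]
eef_rot: [0.141, 0.99, 0.001, 0.004]
contact_force: [5.8, 2.0, -2.2]
opening: 0.271
finger_force: 50.0
```

move_arm(rows=[[0.00105,0.00043,0,0,0.02],[0.00105,0.00043,0,0,0.02],[0.00105,0.00043,0,0,0.02],[0.00105,0.00043,0,0,0.02],[0.00105,0.00043,0,0,0.02],[0.00105,0.00043,0,0,0.02],[0,0,0,0,0.02],[0,0,0,0,0.02]])

```text
clock: 19.2
tool_pos: [0.4763, -0.181, 0.2982]
eef_rot: [0.141, 0.99, 0.001, 0.002]
contact_force: [4.9, 2.2, -0.9]
opening: 0.269
finger_force: 50.0
```

```bash
python3 -c "
from h import *
pol(300)"
```

```text
clock 19.2 radial -5.02 tang -1.79 p [ 10.63 -21.8   -0.55] r from (0,1) 25.16 axis [ 4.6e-03  4.0e-04 -1.0e+00]
```

move_arm(rows=[[0.00093,0.00065,0,0,0.02],[0.00093,0.00065,0,0,0.02],[0.00093,0.00065,0,0,0.02],[0.00093,0.00065,0,0,0.02],[0.00093,0.00065,0,0,0.02],[0.00093,0.00065,0,0,0.02],[0,0,0,0,0.02],[0,0,0,0,0.02]])

```text
clock: 19.87
tool_pos: [0.472, -0.1762, 0.2982]
eef_rot: [0.141, 0.99, 0.0, 0.002]
contact_force: [6.3, 0.8, -1.0]
opening: 0.271
finger_force: 50.0
```

move_arm(rows=[[0.00069,0.0009,0,0,0.02],[0.00069,0.0009,0,0,0.02],[0.00069,0.0009,0,0,0.02],[0.00069,0.0009,0,0,0.02],[0.00069,0.0009,0,0,0.02],[0.00069,0.0009,0,0,0.02],[0,0,0,0,0.02],[0,0,0,0,0.02]])

```text
clock: 20.53
tool_pos: [0.4693, -0.1709, 0.2982]
eef_rot: [0.142, 0.99, -0.001, 0.002]
contact_force: [4.9, -1.8, -1.1]
opening: 0.264
finger_force: 50.0
```

```bash
python3 -c "
from h import *
pol(330)"
```

```text
clock 20.5333 radial -4.35 tang -2.94 p [ 20.1  -14.13  -0.63] r from (0,1) 25.16 axis [ 0.0042 -0.002  -1.    ]
```

move_arm(rows=[[0.00052,0.00101,0,0,0.02],[0.00052,0.00101,0,0,0.02],[0.00052,0.00101,0,0,0.02],[0.00052,0.00101,0,0,0.02],[0.00052,0.00101,0,0,0.02],[0.00052,0.00101,0,0,0.02],[0,0,0,0,0.02],[0,0,0,0,0.02]])

```text
clock: 21.2
tool_pos: [0.4678, -0.1641, 0.2981]
eef_rot: [0.142, 0.99, -0.001, 0.002]
contact_force: [5.3, -2.8, -1.1]
opening: 0.264
finger_force: 50.0
```

move_arm(rows=[[0.00015,0.00112,0,0,0.02],[0.00015,0.00112,0,0,0.02],[0.00015,0.00112,0,0,0.02],[0.00015,0.00112,0,0,0.02],[0.00015,0.00112,0,0,0.02],[0.00015,0.00112,0,0,0.02],[0,0,0,0,0.02],[0,0,0,0,0.02]])

```text
clock: 21.87
tool_pos: [0.4684, -0.1579, 0.298]
eef_rot: [0.142, 0.99, -0.001, 0.001]
contact_force: [3.5, -3.4, -0.6]
opening: 0.271
finger_force: 50.0
```

```bash
python3 -c "
from h import *
pol(0)"
```

```text
clock 21.8667 radial -4.32 tang -2.25 p [24.63 -1.96 -0.39] r from (0,1) 24.81 axis [ 0.0021 -0.0026 -1.    ]
```

move_arm(rows=[[-3e-05,0.00113,0,0,0.02],[-3e-05,0.00113,0,0,0.02],[-3e-05,0.00113,0,0,0.02],[-3e-05,0.00113,0,0,0.02],[-3e-05,0.00113,0,0,0.02],[-3e-05,0.00113,0,0,0.02],[0,0,0,0,0.02],[0,0,0,0,0.02]])

```text
clock: 22.53
tool_pos: [0.47, -0.1527, 0.298]
eef_rot: [0.143, 0.99, -0.002, 0.001]
contact_force: [4.1, -6.4, -1.9]
opening: 0.267
finger_force: 50.0
```

move_arm(rows=[[-0.00043,0.00105,0,0,0.02],[-0.00043,0.00105,0,0,0.02],[-0.00043,0.00105,0,0,0.02],[-0.00043,0.00105,0,0,0.02],[-0.00043,0.00105,0,0,0.02],[-0.00043,0.00105,0,0,0.02],[0,0,0,0,0.02],[0,0,0,0,0.02]])

```text
clock: 23.2
tool_pos: [0.4737, -0.1472, 0.2978]
eef_rot: [0.143, 0.99, -0.002, -0.0]
contact_force: [2.3, -5.5, -1.2]
opening: 0.271
finger_force: 50.0
```

```bash
python3 -c "
from h import *
pol(30)"
```

```text
clock 23.2 radial -5.55 tang -2.07 p [22.63  9.84 -0.11] r from (0,1) 24.3 axis [-0.0011 -0.004  -1.    ]
```

move_arm(rows=[[-0.00067,0.0009,0,0,0.02],[-0.00067,0.0009,0,0,0.02],[-0.00067,0.0009,0,0,0.02],[-0.00067,0.0009,0,0,0.02],[-0.00067,0.0009,0,0,0.02],[-0.00067,0.0009,0,0,0.02],[0,0,0,0,0.02],[0,0,0,0,0.02]])

```text
clock: 23.87
tool_pos: [0.4783, -0.1431, 0.2975]
eef_rot: [0.143, 0.99, -0.002, -0.001]
contact_force: [1.7, -6.2, -0.9]
opening: 0.269
finger_force: 50.0
```

move_arm(rows=[[-0.00088,0.00071,0,0,0.02],[-0.00088,0.00071,0,0,0.02],[-0.00088,0.00071,0,0,0.02],[-0.00088,0.00071,0,0,0.02],[-0.00088,0.00071,0,0,0.02],[-0.00088,0.00071,0,0,0.02],[0,0,0,0,0.02],[0,0,0,0,0.02]])

```text
clock: 24.53
tool_pos: [0.483, -0.1409, 0.2971]
eef_rot: [0.143, 0.99, -0.003, -0.004]
contact_force: [-1.6, -5.5, -0.8]
opening: 0.269
finger_force: 50.0
```

```bash
python3 -c "
from h import *
pol(60)"
```

```text
clock 24.5333 radial -4.94 tang -2.84 p [15.49 18.47  0.56] r from (0,1) 23.34 axis [-0.0083 -0.0047 -1.    ]
```

move_arm(rows=[[-0.00102,0.0005,0,0,0.02],[-0.00102,0.0005,0,0,0.02],[-0.00102,0.0005,0,0,0.02],[-0.00102,0.0005,0,0,0.02],[-0.00102,0.0005,0,0,0.02],[-0.00102,0.0005,0,0,0.02],[0,0,0,0,0.02],[0,0,0,0,0.02]])

```text
clock: 25.2
tool_pos: [0.4904, -0.1386, 0.2971]
eef_rot: [0.143, 0.99, -0.002, -0.003]
contact_force: [-1.8, -5.7, -1.5]
opening: 0.266
finger_force: 50.0
```

move_arm(rows=[[-0.00112,0.00015,0,0,0.02],[-0.00112,0.00015,0,0,0.02],[-0.00112,0.00015,0,0,0.02],[-0.00112,0.00015,0,0,0.02],[-0.00112,0.00015,0,0,0.02],[-0.00112,0.00015,0,0,0.02],[0,0,0,0,0.02],[0,0,0,0,0.02]])

```text
clock: 25.87
tool_pos: [0.497, -0.1389, 0.297]
eef_rot: [0.142, 0.99, -0.001, -0.003]
contact_force: [-2.9, -3.8, -1.9]
opening: 0.271
finger_force: 50.0
```

```bash
python3 -c "
from h import *
pol(90)"
```

```text
clock 25.8667 radial -4.44 tang -1.67 p [ 2.52 24.33  0.63] r from (0,1) 23.47 axis [-0.0069 -0.0018 -1.    ]
```

move_arm(rows=[[-0.0011,-5e-05,0,0,0.02],[-0.0011,-5e-05,0,0,0.02],[-0.0011,-5e-05,0,0,0.02],[-0.0011,-5e-05,0,0,0.02],[-0.0011,-5e-05,0,0,0.02],[-0.0011,-5e-05,0,0,0.02],[0,0,0,0,0.02],[0,0,0,0,0.02]])

```text
clock: 26.53
tool_pos: [0.503, -0.1407, 0.2968]
eef_rot: [0.142, 0.99, -0.001, -0.004]
contact_force: [-4.4, -3.6, -1.0]
opening: 0.268
finger_force: 50.0
```

move_arm(rows=[[-0.00105,-0.00043,0,0,0.02],[-0.00105,-0.00043,0,0,0.02],[-0.00105,-0.00043,0,0,0.02],[-0.00105,-0.00043,0,0,0.02],[-0.00105,-0.00043,0,0,0.02],[-0.00105,-0.00043,0,0,0.02],[0,0,0,0,0.02],[0,0,0,0,0.02]])

```text
clock: 27.2
tool_pos: [0.5086, -0.1443, 0.2969]
eef_rot: [0.142, 0.99, -0.001, -0.004]
contact_force: [-5.2, -2.3, -1.5]
opening: 0.269
finger_force: 50.0
```

```bash
python3 - <<'E'
from h import *
pol(120)
b=snapshot("scene");A=cv2.resize(b["color"][180:250,310:400],None,fx=6,fy=6,interpolation=cv2.INTER_CUBIC)
t=snapshot("top");B=cv2.resize(t["color"][180:250,290:380],None,fx=6,fy=6,interpolation=cv2.INTER_CUBIC)
w=snapshot("wrist");C=cv2.resize(w["color"],(262,164))
cv2.imwrite("pics/i.png",cv2.resize(np.hstack([A,B]),(798,310))[:,:,::-1])
cv2.imwrite("pics/i.png",np.vstack([cv2.resize(np.hstack([A,B]),(798,310)),np.hstack([cv2.resize(w["color"],(464,290)),np.zeros((290,334,3),np.uint8)])])[:,:,::-1])
E
```

```text
clock 27.2 radial -5.33 tang -1.95 p [-10.09  22.38   0.71] r from (0,1) 23.64 axis [-7.2e-03 -2.0e-04 -1.0e+00]
```

View pics/i.png

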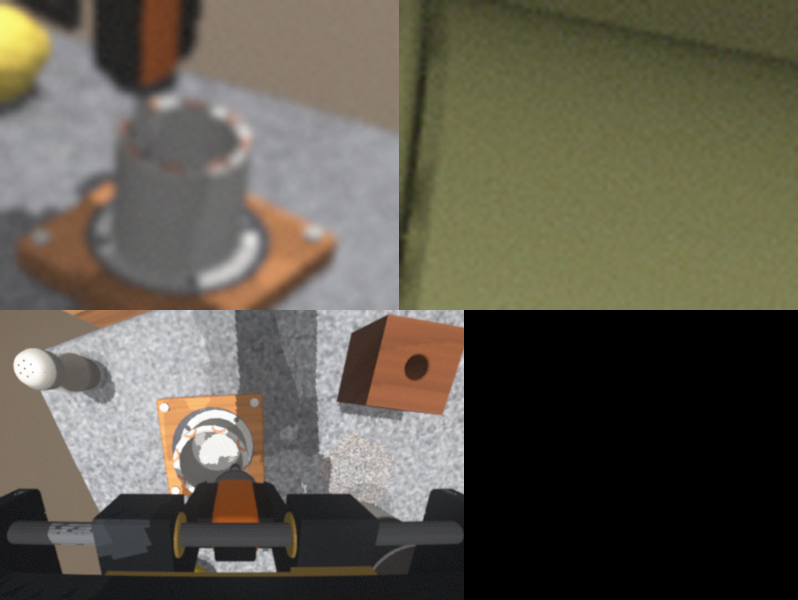

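The wrist view shows the pipe at (215,450) and the scene view shows clean bore walls, with copper only in the rim band. I'll take one close crop before leaving the pipe.

```bash
python3 - <<'E'
from h import *
w=snapshot("wrist");b=snapshot("scene")
A=cv2.resize(w["color"][140:260,230:370],(560,480),interpolation=cv2.INTER_CUBIC)
B=cv2.resize(b["color"][195:225,335:370],(240,206),interpolation=cv2.INTER_CUBIC)
cv2.imwrite("pics/j.png",np.hstack([A,np.vstack([B,np.zeros((274,240,3),np.uint8)])])[:,:,::-1])
E
```

```text
(no output)
```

View pics/j.png

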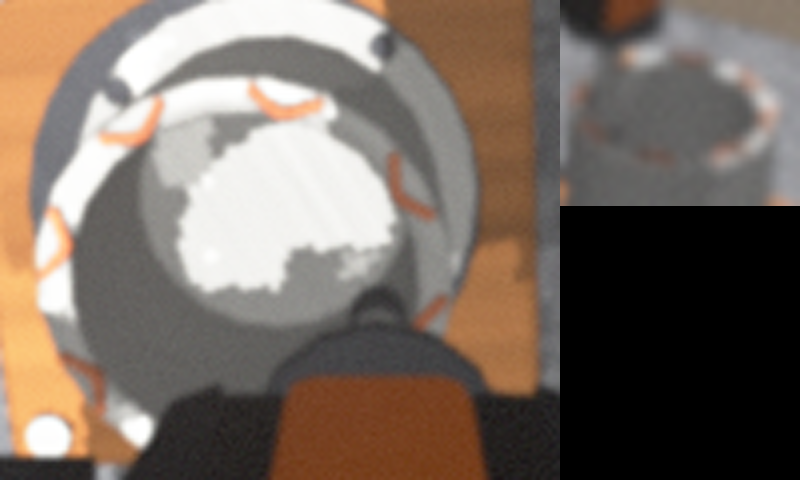

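Six burr ends are visible as copper chevrons, all recessed to the bore edge at a radius of about 171 px or more from the centre near (245,282). The other two, hidden by the handle, were swept twice. I ease off the wall and lift out.

move_arm(rows=[[0.001,-0.0017,0,0,0.02],[0.001,-0.0017,0,0,0.02],[0.0015,-0.0025,0,0,0.02],[0.0015,-0.0025,0,0,0.02],[0.001,-0.0017,0,0,0.02],[0,0,0,0,0.02],[0,0,0,0,0.02],[0,0,-0.005,0,0.02],[0,0,-0.01,0,0.02],[0,0,-0.01,0,0.02]])

```text
clock: 28.28
tool_pos: [0.5023, -0.1519, 0.3235]
eef_rot: [0.141, 0.99, 0.0, -0.0]
contact_force: [0.8, 1.2, -1.6]
opening: 0.267
finger_force: 50.0
```

move_arm(rows=[[0,0,-0.015,0,0.02],[0,0,-0.01,0,0.02],[0,0,0,0,0.02],[0,0,0,0,0.02],[0,0,0,0,0.02]])

```text
clock: 28.7
tool_pos: [0.502, -0.1522, 0.3476]
eef_rot: [0.141, 0.99, 0.0, -0.0]
contact_force: [-0.6, -0.8, -1.4]
opening: 0.267
finger_force: 50.0
```

```bash
python3 - <<'E'
from h import *
pol(0); st=r.get_state();M=R.from_quat(st["eef_rot"]).as_matrix();print(st["tool_pos"])
print("to hole",(M.T@(np.array([.465,.0374,.240])-st["tool_pos"])).round(4))
b=snapshot("scene");P=cloud(b);t=np.array(st["tool_pos"])[:2]
Q=P[(P[...,2]>.08)&(P[...,2]<.2)&(np.linalg.norm(P[...,:2]-t,axis=-1)<.02)]
for z in np.arange(.09,.15,.01):
    k=abs(Q[:,2]-z-.005)<.005; print(z.round(3),k.sum(),(Q[k].mean(0)[:2]-t).round(4) if k.any() else 0)
E
```

```text
clock 28.7 radial 0.33 tang -0.96 p [ -5.97  13.02 -49.89] r from (0,1) 13.43 axis [-3.e-04  0.e+00 -1.e+00]
[ 0.50199458 -0.15217245  0.34759275]
to hole [0.0886 0.1716 0.1076]
0.09 0 0
0.1 0 0
0.11 0 0
0.12 22 [-0.0008  0.0025]
0.13 17 [-0.0008  0.0014]
0.14 18 [-0.0005  0.0024]
```

The shank is still vertical and centred in the grip. I move it back over the holder.

move_arm(rows=[[0.0089,0.0172,0,0,0.02],[0.0089,0.0172,0,0,0.02],[0.0089,0.0172,0,0,0.02],[0.0089,0.0172,0,0,0.02],[0.0089,0.0172,0,0,0.02],[0.0089,0.0172,0,0,0.02],[0.0089,0.0172,0,0,0.02],[0.0089,0.0172,0,0,0.02],[0.0089,0.0172,0,0,0.02],[0.0085,0.0168,0,0,0.02]])

```text
clock: 29.58
tool_pos: [0.4647, 0.0384, 0.3471]
eef_rot: [0.141, 0.99, -0.0, -0.001]
contact_force: [0.3, 0.3, -2.0]
opening: 0.272
finger_force: 50.0
```

move_arm(rows=[[0,0,0,0,0.02],[0,0,0,0,0.02],[0,0,0,0,0.02],[0,0,0,0,0.02],[0,0,0,0,0.02],[0,0,0,0,0.02]])

```text
clock: 30.08
tool_pos: [0.4653, 0.0365, 0.3476]
eef_rot: [0.142, 0.99, -0.0, -0.0]
contact_force: [-0.7, 0.1, -0.9]
opening: 0.264
finger_force: 50.0
```

```bash
python3 - <<'E'
from h import *
st=r.get_state();M=R.from_quat(st["eef_rot"]).as_matrix();print(st["tool_pos"])
print("to hole",(M.T@(np.array([.465,.0374,.240])-st["tool_pos"])).round(4))
E
```

```text
[0.46530163 0.03648751 0.34760093]
to hole [0.0005 0.0008 0.1076]
```

move_arm(rows=[[0.0005,0.0008,0.01,0,0.02],[0,0,0.015,0,0.02],[0,0,0.015,0,0.02],[0,0,0.015,0,0.02],[0,0,0.015,0,0.02],[0,0,0.015,0,0.02],[0,0,0.012,0,0.02],[0,0,0.007,0,0.02],[0,0,0.002,0,0.02],[0,0,0,0,0.02]])

```text
clock: 30.92
tool_pos: [0.465, 0.0381, 0.2415]
eef_rot: [0.142, 0.99, -0.0, -0.0]
contact_force: [-0.2, -0.5, -1.4]
opening: 0.269
finger_force: 50.0
```

move_arm(rows=[[0,0,0.001,0,0.02],[0,0,0.0005,0,0.02],[0,0,0,0,0.02],[0,0,0,0,0.02]])

```text
clock: 31.25
tool_pos: [0.4651, 0.0383, 0.2406]
eef_rot: [0.141, 0.99, 0.0, 0.0]
contact_force: [-0.3, 0.5, -1.1]
opening: 0.264
finger_force: 50.0
```

move_arm(rows=[[0,0,0.001,0,0.02],[0,0,0,0,0.02],[0,0,0,0,0.02]])

```text
clock: 31.5
tool_pos: [0.4651, 0.0383, 0.2397]
eef_rot: [0.141, 0.99, 0.0, 0.0]
contact_force: [-0.4, 0.8, 4.7]
opening: 0.268
finger_force: 50.0
```

move_arm(rows=[[0,0,0.0004,0,0.02],[0,0,0,0,0.02],[0,0,0,0,0.02]])

```text
clock: 31.75
tool_pos: [0.465, 0.0383, 0.2397]
eef_rot: [0.141, 0.99, 0.0, 0.001]
contact_force: [-0.3, 0.1, 10.0]
opening: 0.267
finger_force: 50.0
```

The collar is seated, with the upward force rising at the expected height. I release and retreat.

move_arm(rows=[[0,0,-0.0005,0,0.05],[0,0,0,0,0.0881],[0,0,0,0,0.0881],[0,0,0,0,0.0881],[0,0,0,0,0.0881],[0,0,0,0,0.0881],[0,0,0,0,0.0881],[0,0,0,0,0.0881],[0,0,0,0,0.0881],[0,0,0,0,0.0881]])

```text
clock: 32.58
tool_pos: [0.4649, 0.0383, 0.2393]
eef_rot: [0.141, 0.99, 0.0, -0.0]
contact_force: [0.6, 0.9, 0.1]
opening: 0.994
finger_force: 0.0
```

move_arm(rows=[[0,0,-0.01,0,0.0881],[0,0,-0.02,0,0.0881],[0,0,-0.03,0,0.0881],[0,0,-0.03,0,0.0881],[0,0,-0.03,0,0.0881],[0,0,-0.03,0,0.0881],[0,0,0,0,0.0881],[0,0,0,0,0.0881],[0,0,0,0,0.0881]])

```text
clock: 33.33
tool_pos: [0.4646, 0.0381, 0.3888]
eef_rot: [0.142, 0.99, -0.0, -0.0]
contact_force: [-0.4, -0.0, -0.2]
opening: 1.0
finger_force: 0.0
```

```bash
python3 - <<'E'
from h import *
s=snapshot("wrist");P=cloud(s)
m=(P[...,2]>.12)&(P[...,2]<.132)&(np.linalg.norm(P[...,:2]-[.465,.037],axis=-1)<.04)
print(m.sum(),cv2.minAreaRect(P[m][:,:2].astype(np.float32)),np.median(P[m][:,2]))
b=snapshot("scene");w=s["color"]
cv2.imwrite("pics/k.png",np.hstack([cv2.resize(b["color"][130:350,200:440],(436,400)),cv2.resize(w[100:320,100:300],(364,400))])[:,:,::-1])
E
```

```text
749 ((0.4658263921737671, 0.03795817866921425), (0.02316972240805626, 0.022064587101340294), 73.49403381347656) 0.12640617735511078
```

View pics/k.png

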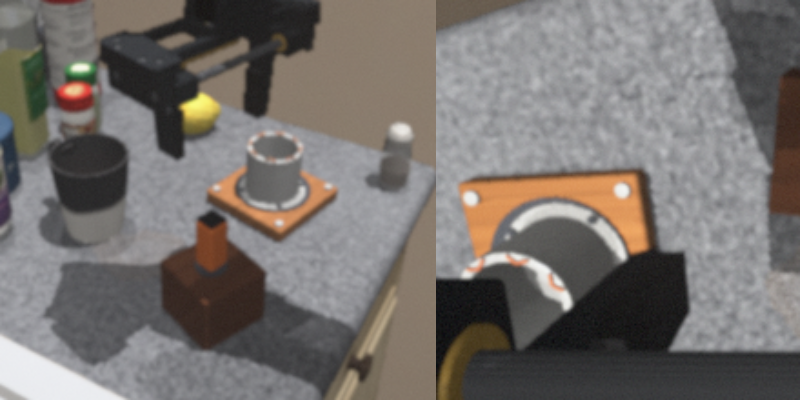

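The tool stands upright in the holder at (210,240) with its collar on the block. The cap is at z = 0.126, about 1 mm from the centre. The bystanders are unmoved, and the bore, at (275,150), is clean.

```bash
python3 -c "
from plant import r
print(r.finish_job())"
```

```text
the job is handed in; nothing more can be done
None
```

The job is handed in at about 33 s of 72 s, with no verdict returned: blade run once round at roughly 4–7 N, six burrs seen flush (two were hidden by the handle), tool back upright in its holder and released, bystanders look unmoved.

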